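# Gauge three bearing blocks and reject the tight one

### The arm

A 6-joint arm with a two-finger parallel gripper is mounted at the origin on the work surface. World frame = base frame: x ahead of the robot, y to its left, z up, the work surface at z = 0. Lengths are in m, angles in degrees, forces in N, time in s.
With the tool pointing down it reaches from about 0.4 to 0.825 m from the base axis. Payload 7 kg.
Tool frame: the origin (TCP) lies at the very end of the fingers, on their centre line; the grasp point (between the pads) lies 19 mm behind it; z points along the fingers, y is the line along which they close (so a half turn about z gives the same grasp; the last joint's range is limited). The gripper opens to 85 mm and grips with 20 to 120 N. Pads are 22 mm wide; open, the fingers measure 114 mm over their backs; the gripper's body (76 mm by 85 mm) begins 54 mm behind the grasp point. The pads swing forward as they close: fully open they stand 13 mm farther back than shut.
Start: joints at [82.913, 20.546, 0.682, 0, -70.136, -16.507], TCP at [0.27, 0.619, 0.231] pointing down, gripper open.
Joint ranges: [-176.03, 176.03], [-82.01, 121.73], [-58.28, 71.71], [-173.87, 95.51], [-174.79, -0.11], [-173.66, 173.66]. Speed limits (degrees/s): [136.94, 136.94, 172.46, 180, 180, 180].

### API

Orientations are given as [roll, pitch, yaw] about the fixed x, y, z axes, in that order (R = Rz(yaw) Ry(pitch) Rx(roll)).
In Python, from cell import r gives the robot as it stands. The module is installed in compiled form; this text tells all that it offers.
- The arm moves only by the shell command python3 -m pendant 'ROWS' [OPENING] [FORCE]. ROWS is JSON, a list of rows, each a list of 6 numbers: the shift along the tool's x, y, z in m, then the turn, a rotation vector about the tool's x, y, z in rad. In form: [[x, y, z, ax, ay, az], ...]. A call has 1 to 5 rows; each row is the pose to reach, as a shift and turn from the pose commanded when the call began, along the tool's axes at that moment; what a row does not reach only later rows make up. A row lasts 1/8 s, in which the tool goes at most 62.5 mm and 10.7 degrees, less where a joint would pass 70% of its speed; a pose out of reach is approached as far as the arm can. A call with a gripper value outside its range is refused whole. OPENING is the finger opening in m, from 0 to 0.0854, set as the call begins (- or left out, the last holds). The fingers move at their own pace and stop on an object; FORCE is the grip in N (left out, the last holds). Time passes only in rows, so rows that repeat a pose let the fingers close. It gives the time, the measured TCP pose, the force, the opening and the grip force at its end, in the units of the state.
- r.get_obs(): the state, without advancing time (a new reading comes with each control period).
- r.snapshot(name): name is "scene" or "side" or "wrist"; returns a dict with "img" (420x560x3 uint8, blue, green, red), "vfov" (degrees; the focal length in pixels is half the picture's height over the tangent of half this angle, whatever the lens; pixels are square), "cx", "cy" (the principal point, pixels), "eye" and "attitude" of the camera in the world. Camera axes: x right, y up, looking along -z (the intrinsics and any distortion apply to the point x, -y, -z); pixel columns grow to the right and rows downward; lengths in m; the calibration is good to about 2 mm. A picture is of the moment at which its call begins. There is no depth.
- r.close_job(): hands the job in; it is judged then, once.
The state is a dict: "time": time; "qpos": joint angles; "joint_velocities": joint speeds; "tau": joint torques, N m; "tcp_pos": TCP position; "tcp_rot": TCP orientation; "force": force on the tool from outside, world axes, zero at the start; "torque": the same for the moment, N m; "finger_gap": finger opening in m; "grasp_force": force on a finger pad.
Only numpy, scipy, OpenCV 4.12 (cv2) and the standard library are available. Lean on these libraries where they do the work, as an engineer would, in place of code of your own. Each camera call takes 0.05 s, during which the arm holds its last target. There are 200 camera calls.

### The job

Take the plug gauge from its black holder and, from the robot's left to its right, try it in the hole of each of the three aluminium blocks on the plywood board: push it down until its shoulder sits on the block, or until it stops at the mouth because the hole is too small. Put the gauge back upright in its holder, then pick up the one block that does not take it and set it down flat in the empty red dish without dropping it. Leave the two good blocks where they lie, and do not shift or knock over the brass spacer and the oil bottle.

Things in the scene. Friction and masses are not known exactly. Their poses are not given: they have to be found in the camera images.
- gauge_grip (a point): Plug gauge, 0.12 kg: round aluminium handle 24 mm across, 60 mm long, and below it a steel pin 16 mm across, 20 mm long, nose tapered to 11 mm over the last 3 mm. It stands upright in the holder, its shoulder (foot of the handle) on the holder's top. The point is on its axis, 35 mm above the shoulder, 55 mm above the pin's end, 25 mm below the handle's top; z up along the gauge.
- gauge_tip (a point): The lower end of the gauge's pin, on its axis, 20 mm below the shoulder; z points up along the gauge.
- gauge: The plug gauge as a whole; its origin is the lower end of the pin, z up along the gauge.
- holder_mouth (a point): Middle of the mouth of the hole in the gauge holder, a fixed black plastic block 75 x 75 x 30 mm high. The hole is round, 21 mm wide and 24 mm deep. The point lies on the top face; z points up.
- block_a_centre (a point): One of three like aluminium blocks, 56 x 36 x 24 mm high (its x, y, z), 0.1 kg, flat on the board, with a round upright hole right through the middle and two dark screw ends on top. The point is the block's centre, on the hole's axis, 12 mm below its top. Two of the three holes are 18.5 mm wide and take the gauge; one is under 15 mm and stops it at the mouth: trying tells which.
- block_b_centre (a point): Another of three like aluminium blocks, 56 x 36 x 24 mm high (its x, y, z), 0.1 kg, flat on the board, with a round upright hole right through the middle and two dark screw ends on top. The point is the block's centre, on the hole's axis, 12 mm below its top. Two of the three holes are 18.5 mm wide and take the gauge; one is under 15 mm and stops it at the mouth: trying tells which.
- block_c_centre (a point): Another of three like aluminium blocks, 56 x 36 x 24 mm high (its x, y, z), 0.1 kg, flat on the board, with a round upright hole right through the middle and two dark screw ends on top. The point is the block's centre, on the hole's axis, 12 mm below its top. Two of the three holes are 18.5 mm wide and take the gauge; one is under 15 mm and stops it at the mouth: trying tells which.
- dish_floor (a point): Middle of the inner floor of the empty red round dish, which is fixed: floor 142 mm across (inside), rim 170 mm across and 22 mm above that floor, wall 3 mm, floor 4 mm above the table. (A second red dish beyond the board, full of brass eyelets, is not for blocks.)
- block_a: The same block as point block_a_centre; origin at the centre of its underside, z up.
- block_b: The same block as point block_b_centre; origin at the centre of its underside, z up.
- block_c: The same block as point block_c_centre; origin at the centre of its underside, z up.
- spacer: Bystander: a brass spacer 14 mm across and 20 mm high, standing on the board near its far edge, between two blocks. Origin at the centre of its underside.
- oil: Bystander: a white plastic oil bottle, 36 mm across and 95 mm high, standing on the table beyond the board. Origin at the centre of its underside.
- slot_left (a point): Mark for the left block's place on the plywood board (310 x 130 x 12 mm, fixed), on the board's top face; the block lies within about 15 mm of it. The places are 100 mm apart; 'left' is the robot's own left, its +y side.
- slot_mid (a point): Mark for the middle block's place on the plywood board (310 x 130 x 12 mm, fixed), on the board's top face; the block lies within about 15 mm of it. The places are 100 mm apart; 'left' is the robot's own left, its +y side.
- slot_right (a point): Mark for the right block's place on the plywood board (310 x 130 x 12 mm, fixed), on the board's top face; the block lies within about 15 mm of it. The places are 100 mm apart; 'left' is the robot's own left, its +y side.
Things that resemble listed ones, but are neither listed nor needed, are in the scene too. What is shaped like the block_b but green is not meant. What is shaped like the gauge but blue is not meant.

How it is judged (in metres and radians):
On the way, in this order (a step that is already met when the one before it is completed fails the run):
1. the held gauge is tried in the left block (as the robot sees it): at least 12 mm deep in a good hole, or pressed on the mouth of the tight one, within 7 mm of its axis (contact force between the fingers and gauge above 0.5 N and angle between gauge_tip's own z axis and vertical below 0.2 rad and ((horizontal distance between block_a_centre and slot_left below 0.04 m and horizontal distance between gauge_tip and block_a_centre below 0.007 m and z of gauge_tip in the frame of block_a_centre below 0 m) or (horizontal distance between block_b_centre and slot_left below 0.04 m and horizontal distance between gauge_tip and block_b_centre below 0.007 m and z of gauge_tip in the frame of block_b_centre below 0.0155 m and contact force between gauge and block_b above 0.5 N) or (horizontal distance between block_c_centre and slot_left below 0.04 m and horizontal distance between gauge_tip and block_c_centre below 0.007 m and z of gauge_tip in the frame of block_c_centre below 0 m))), for 0.1 s.
2. the held gauge is tried in the middle block (as the robot sees it): at least 12 mm deep in a good hole, or pressed on the mouth of the tight one, within 7 mm of its axis (contact force between the fingers and gauge above 0.5 N and angle between gauge_tip's own z axis and vertical below 0.2 rad and ((horizontal distance between block_a_centre and slot_mid below 0.04 m and horizontal distance between gauge_tip and block_a_centre below 0.007 m and z of gauge_tip in the frame of block_a_centre below 0 m) or (horizontal distance between block_b_centre and slot_mid below 0.04 m and horizontal distance between gauge_tip and block_b_centre below 0.007 m and z of gauge_tip in the frame of block_b_centre below 0.0155 m and contact force between gauge and block_b above 0.5 N) or (horizontal distance between block_c_centre and slot_mid below 0.04 m and horizontal distance between gauge_tip and block_c_centre below 0.007 m and z of gauge_tip in the frame of block_c_centre below 0 m))), for 0.1 s.
3. the held gauge is tried in the right block (as the robot sees it): at least 12 mm deep in a good hole, or pressed on the mouth of the tight one, within 7 mm of its axis (contact force between the fingers and gauge above 0.5 N and angle between gauge_tip's own z axis and vertical below 0.2 rad and ((horizontal distance between block_a_centre and slot_right below 0.04 m and horizontal distance between gauge_tip and block_a_centre below 0.007 m and z of gauge_tip in the frame of block_a_centre below 0 m) or (horizontal distance between block_b_centre and slot_right below 0.04 m and horizontal distance between gauge_tip and block_b_centre below 0.007 m and z of gauge_tip in the frame of block_b_centre below 0.0155 m and contact force between gauge and block_b above 0.5 N) or (horizontal distance between block_c_centre and slot_right below 0.04 m and horizontal distance between gauge_tip and block_c_centre below 0.007 m and z of gauge_tip in the frame of block_c_centre below 0 m))), for 0.1 s.
4. the gauge is back in its holder, at least 12 mm deep and let go, the tight block not yet taken away (horizontal distance between gauge_tip and holder_mouth below 0.008 m and z of gauge_tip in the frame of holder_mouth below -0.012 m and contact force between the fingers and gauge below 0.1 N and distance of block_b from where it was at the start of the episode below 0.04 m), for 0.1 s.
5. the tight block is lowered into the empty dish: still held while its underside is less than 20 mm above the dish's floor (horizontal distance between block_b_centre and dish_floor below 0.05 m and z of block_b_centre in the frame of dish_floor below 0.032 m and contact force between the fingers and block_b above 0.5 N), for 0.05 s.
At the end, for the whole second after the job is handed in: Tight block flat (0.15 rad) and still on the empty dish's floor, centre within 50 mm of its middle; good blocks flat, within 30 mm of where they started; gauge still in its holder, pin at least 12 mm deep, within 8 mm of the hole's axis, tilted under 0.2 rad (horizontal distance between block_b_centre and dish_floor below 0.05 m and z of block_b_centre in the frame of dish_floor below 0.018 m and angle between each of block_b_centre, block_a_centre, block_c_centre's own z axis and vertical below 0.15 rad and linear speed of each of block_b, gauge below 0.02 m/s and distance of each of block_a, block_c from where it was at the start of the episode below 0.03 m and horizontal distance between gauge_tip and holder_mouth below 0.008 m and z of gauge_tip in the frame of holder_mouth below -0.012 m and angle between gauge_tip's own z axis and vertical below 0.2 rad); the robot touches nothing.
It fails at once if the brass spacer or the oil bottle is shifted by more than 30 mm or knocked over (distance of any of spacer, oil from where it was at the start of the episode above 0.03 m or angle between any of spacer, oil's own z axis and vertical above 0.5 rad).
It also fails if it takes over 72 s, if anything falls off the work surface, if the arm or the gripper's body presses on something with over 40 N, if the wrist force passes 120 N, or if a joint passes its speed limit or range.

## Working session

There is one attempt and no reset: what is moved stays moved. The work goes in short steps, Python scripts to look and compute and a shell command to move; the robot and the scene stay as the last step left them, time stands still between calls to the robot, and variables do not carry over. Pictures are saved under pics/ and viewed, at most 10 in all, crops included, and the job is handed in when it is done.

```bash
mkdir -p pics; cat > h.py <<'E'
import cv2,numpy as np
from cell import r
def snap(n,f):
    s=r.snapshot(n); cv2.imwrite('pics/'+f+'.png',s['img']); np.save('pics/'+f+'.npy',s,allow_pickle=True); return s
def load(f): return np.load('pics/'+f+'.npy',allow_pickle=True).item()
E
python3 - <<'E'
from h import *
for n in['scene','side','wrist']:
    s=snap(n,n+'0'); print({k:v for k,v in s.items() if k!='img'})
print(r.get_obs())
a=load('scene0')['img'];b=load('side0')['img'];
E
```

```text
{'vfov': 55.342532861055695, 'cx': 279.03166811454287, 'cy': 207.617712770123, 'eye': array([ 0.92408193, -0.37914094,  0.92245213]), 'attitude': array([33.2642917 ,  0.92042334, 47.70117842])}
{'vfov': 48.03249559110687, 'cx': 284.09093179322275, 'cy': 205.61584908569884, 'eye': array([ 0.05087319, -0.88439944,  0.67255007]), 'attitude': array([ 59.61306603,   0.59139067, -27.65540747])}
{'vfov': 59.42645813908845, 'cx': 274.30386762199913, 'cy': 203.85363927097663, 'eye': array([0.33831242, 0.58839561, 0.37189653]), 'attitude': array([-1.68924476e+01, -1.09234884e-01, -1.13600231e+02])}
{'time': 0.15, 'qpos': array([ 8.29143517e+01,  2.05825560e+01,  6.45396351e-01, -1.34501484e-02,
       -7.01354463e+01, -1.65064854e+01]), 'joint_velocities': array([ 0.09058312, -0.25451696,  0.08923437,  0.02348369,  0.01032795,
        0.0177296 ]), 'tau': array([-8.93920806e-04, -5.83877063e+01,  2.93651050e+01,  6.94058016e+00,
       -4.29785010e-03, -8.36164759e-06]), 'tcp_pos': array([0.27004093, 0.61823442, 0.23057317]), 'tcp_rot': array([ 1.79926793e+02, -8.50626747e-03, -2.35967065e+01]), 'force': array([-0.10015809, -0.40137905,  0.20524899]), 'torque': array([ 0.01408739, -0.04674609, -0.0458181 ]), 'grasp_force': 0.0, 'finger_gap': 0.08539037620542342}
```

View pics/scene0.png

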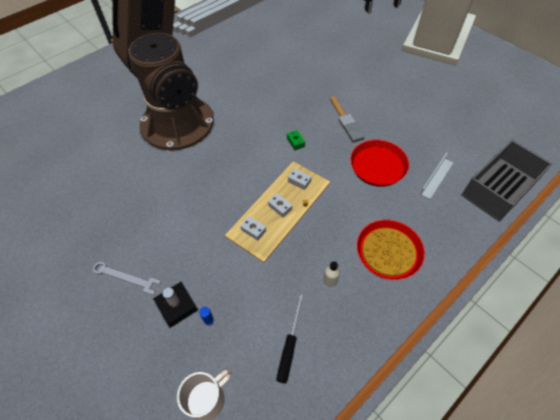

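View pics/side0.png

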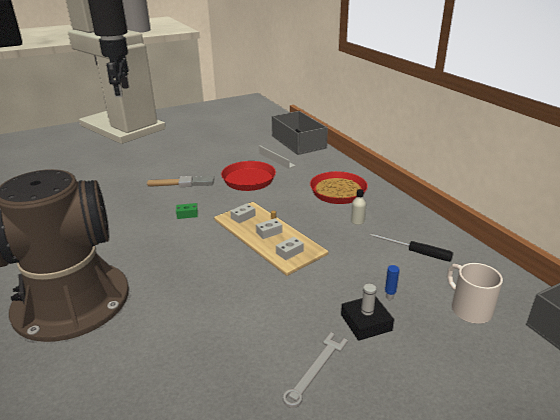

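The scene view shows three grey blocks on the board at (300,178), (280,204) and (254,228), with the spacer at (306,203). The silver gauge stands in the black holder at (170,297), with the blue decoy at (206,315). The empty red dish is at (380,162), the eyelet dish at (391,248), the oil bottle at (332,273), and the green decoy block at (296,140). The side view agrees: gauge (370,298), blue decoy (392,280), blocks (243,212), (268,228), (290,247), empty dish (248,175).

```bash
cat >> h.py <<'E'
from scipy.spatial.transform import Rotation as R
def ray(s,p):
    h=s['img'].shape[0]; f=h/2/np.tan(np.radians(s['vfov'])/2)
    d=np.array([(p[0]-s['cx'])/f,-(p[1]-s['cy'])/f,-1]); d=R.from_euler('xyz',s['attitude'],degrees=True).as_matrix()@d
    return s['eye'],d/np.linalg.norm(d)
def onz(s,p,z):
    e,d=ray(s,p); return e+d*(z-e[2])/d[2]
def tri(*sp):
    A=0;b=0;rs=[ray(*x) for x in sp]
    for e,d in rs:
        P=np.eye(3)-np.outer(d,d);A=A+P;b=b+P@e
    x=np.linalg.solve(A,b); return x,[np.linalg.norm((np.eye(3)-np.outer(d,d))@(x-e)) for e,d in rs]
def proj(s,X):
    h=s['img'].shape[0]; f=h/2/np.tan(np.radians(s['vfov'])/2)
    c=R.from_euler('xyz',s['attitude'],degrees=True).as_matrix().T@(np.asarray(X)-s['eye'])
    return np.array([s['cx']+f*c[0]/-c[2],s['cy']-f*c[1]/-c[2]])
E
python3 - <<'E'
from h import *
np.set_printoptions(precision=4,suppress=True)
a=load('scene0');b=load('side0')
for n,p,q in [('gaugetop',(168,292),(370,287)),('blue',(205,309),(393,268)),('left',(300,178),(243,211)),('mid',(280,203),(268,226)),('right',(254,227),(290,245)),('dishrim',(380,160),(248,174)),('spacer',(306,202),(274,213)),('oiltop',(334,265),(358,193)),('bd1',(296,162),(257,204)),('bd2',(330,184),(327,249)),('bd3',(264,260),(289,271)),('bd4',(227,236),(214,219))]:
    x,e=tri((a,p),(b,q)); print(n,x,np.array(e)*1000)
A=cv2.resize(a['img'][150:330,140:345],None,fx=3.3,fy=3.3,interpolation=cv2.INTER_CUBIC)
cv2.imwrite('pics/cropA.png',A)
E
```

```text
gaugetop [ 0.5084 -0.3483  0.0899] [0.9031 0.9031]
blue [ 0.5917 -0.3119  0.08  ] [0.8022 0.8022]
left [0.446  0.1161 0.0288] [1.537 1.537]
mid [0.4713 0.0172 0.0301] [1.1793 1.1793]
right [ 0.4807 -0.0824  0.0304] [1.4473 1.4473]
dishrim [0.5543 0.3348 0.0185] [1.4347 1.4347]
spacer [0.5151 0.072  0.0266] [0.7993 0.7993]
oiltop [ 0.7082 -0.0306  0.0844] [2.2321 2.2321]
bd1 [0.4538 0.0869 0.0858] [26.5139 26.5139]
bd2 [0.5785 0.0493 0.0097] [112.9402 112.9402]
bd3 [ 0.5063 -0.0735 -0.0799] [26.6982 26.6982]
bd4 [ 0.3844 -0.0965  0.0803] [102.5458 102.5458]
```

View pics/cropA.png

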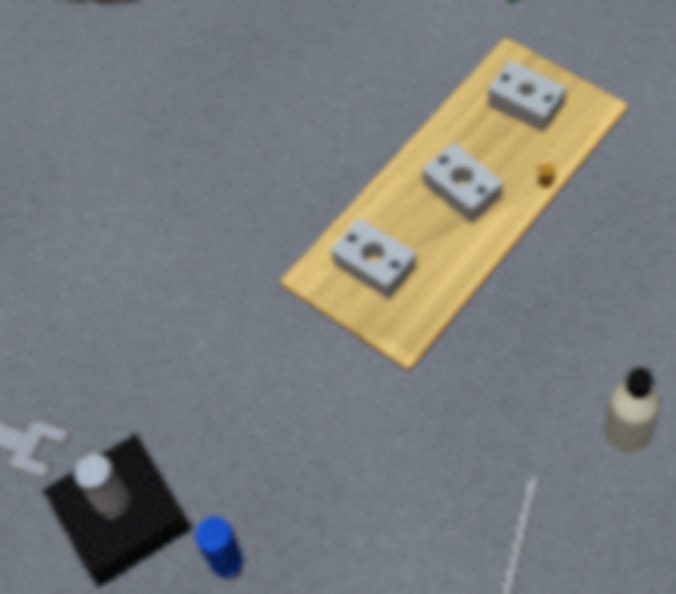

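The only silver gauge is the one in the black holder, at (168,292). The blue one at (205,309) is the decoy. The three grey blocks are on the board, and the green one lies off it. Triangulation puts the gauge top at z = 0.090, as expected. I'm moving now, at yaw 0, passing over the board.

```bash
python3 -m pendant '[[0.054,0.029,0,0,0,-0.0824],[0.108,0.058,0,0,0,-0.1648],[0.162,0.086,0,0,0,-0.247],[0.216,0.115,0,0,0,-0.33],[0.270,0.144,0,0,0,-0.412]]' 0.0854
python3 -m pendant '[[0,0.06,0,0,0,0],[0,0.12,0,0,0,0],[0,0.18,0,0,0,0],[0,0.24,0,0,0,0],[0,0.28,0,0,0,0]]'
python3 -m pendant '[[0,0,0,0,0,0],[0,0,0,0,0,0]]'
python3 - <<'E'
from h import *
s=snap('wrist','w1'); print(r.get_obs()['tcp_pos'],r.get_obs()['tcp_rot'],s['eye'],s['attitude'])
a=load('scene0')
for p in[(299.7,176.7),(279.7,203),(253,226.1)]: X=onz(a,p,.036); print(X,proj(s,X))
E
```

```text
time: 0.78
tcp_pos: [0.4608, 0.3768, 0.2313]
tcp_rot: [-180.0, 0.0, 0.2]
force: [1.2, 0.4, -0.2]
finger_gap: 0.0854
grasp_force: 0.0
time: 1.4
tcp_pos: [0.4594, 0.0962, 0.2314]
tcp_rot: [-180.0, -0.0, -0.0]
force: [0.4, -0.6, 0.3]
finger_gap: 0.0855
grasp_force: 0.0
time: 1.65
tcp_pos: [0.4602, 0.0986, 0.2314]
tcp_rot: [-180.0, -0.0, -0.0]
force: [-0.1, 0.2, -0.1]
finger_gap: 0.0858
grasp_force: 0.0
[0.46016077 0.09903391 0.23128553] [-1.79995362e+02 -3.34747056e-03  2.59908482e-02] [0.53450613 0.09811752 0.37281978] [-1.68911735e+01  1.64429368e-02 -9.00277127e+01]
[0.44735108 0.11323623 0.036     ] [258.44688854 188.54293684]
[0.47465575 0.0129447  0.036     ] [366.7167375  159.83635614]
[ 0.48080016 -0.08562103  0.036     ] [474.57709664 153.15353591]
```

View pics/w1.png

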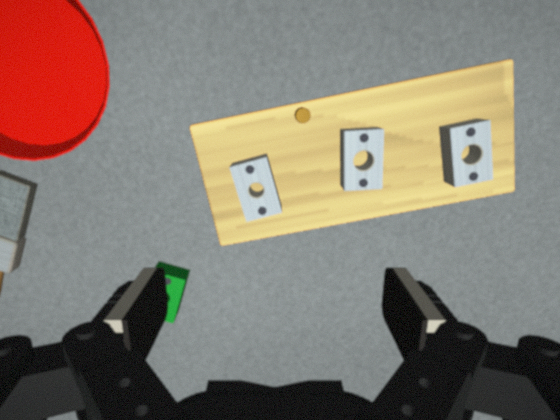

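The wrist view shows the hole mouths at about (257,190), (363,160) and (472,153), the spacer at (303,115), the empty dish upper left and the green decoy at (172,290). I'll take a second wrist view on the way to the gauge.

```bash
python3 -m pendant '[[0,0.05,0,0,0,0],[0,0.11,0,0,0,0],[0,0.17,0,0,0,0],[0,0.17,0,0,0,0],[0,0.17,0,0,0,0]]'
python3 - <<'E'
from h import *
s=snap('wrist','w2'); print(r.get_obs()['joint_velocities'].round(1))
E
python3 -m pendant '[[0.01,0.05,0,0,0,0],[0.02,0.11,0,0,0,0],[0.03,0.16,0,0,0,0],[0.03,0.21,0,0,0,0],[0.03,0.21,0,0,0,0]]'
python3 -m pendant '[[0,0,0,0,0,0],[0,0,0,0,0,0]]'
python3 - <<'E'
from h import *
np.set_printoptions(precision=4,suppress=True)
s3=snap('wrist','w3')
w=[load('w1'),load('w2')]
def find(s,X):
    p=proj(s,X); x,y=p.round().astype(int); g=cv2.cvtColor(s['img'],cv2.COLOR_BGR2GRAY); hsv=cv2.cvtColor(s['img'],cv2.COLOR_BGR2HSV)
    m=((hsv[...,1]<50)&(g>140)).astype(np.uint8)   # bright top face
    k=np.zeros_like(m); cv2.circle(k,(x,y),45,1,-1); m&=k
    cs,h=cv2.findContours(m,cv2.RETR_CCOMP,cv2.CHAIN_APPROX_NONE)
    i=max((i for i in range(len(cs)) if h[0][i][3]<0),key=lambda i:cv2.contourArea(cs[i]))
    rect=cv2.minAreaRect(cs[i])
    holes=[c for j,c in enumerate(cs) if h[0][j][3]==i and len(c)>8]
    hole=min(holes,key=lambda c:np.hypot(*(c[:,0].mean(0)-rect[0]))) if holes else None
    return rect, cv2.fitEllipse(hole) if hole is not None else None
for n,X in [('L',(.447,.113,.036)),('M',(.4747,.013,.036)),('R',(.4808,-.0856,.036))]:
    f=[find(s,X) for s in w]
    for s,(rc,e) in zip(w,f): print(n,rc,e, onz(s,rc[0],.036), e and onz(s,e[0],.036))
    print(' tri rect',tri(*[(s,q[0][0]) for s,q in zip(w,f)]))
    if all(q[1] for q in f): print(' tri hole',tri(*[(s,q[1][0]) for s,q in zip(w,f)]))
print(r.get_obs()['tcp_pos'],proj(s3,(.5084,-.3483,.09)))
E
```

```text
time: 2.33
tcp_pos: [0.4604, -0.071, 0.2311]
tcp_rot: [-180.0, 0.0, -0.0]
force: [0.2, 0.1, 0.0]
finger_gap: 0.0857
grasp_force: 0.0
[ 0.9 -0.1 -0.1 -0.  -0.   0.2]
time: 3.0
tcp_pos: [0.4908, -0.2824, 0.2304]
tcp_rot: [-180.0, 0.1, -0.0]
force: [-0.4, 0.5, -0.1]
finger_gap: 0.0849
grasp_force: 0.0
time: 3.25
tcp_pos: [0.4906, -0.2799, 0.2315]
tcp_rot: [-180.0, -0.0, 0.2]
force: [-0.7, 0.1, 0.9]
finger_gap: 0.086
grasp_force: 0.0
L ((255.61715698242188, 189.2115020751953), (58.48617172241211, 39.55824661254883), 74.40719604492188) ((255.81137084960938, 189.42835998535156), (15.034686088562012, 15.525775909423828), 122.45520782470703) [0.4467 0.1159 0.036 ] [0.4465 0.1157 0.036 ]
L ((76.45446014404297, 189.73532104492188), (64.54484558105469, 37.4126091003418), 66.66596221923828) ((77.27645111083984, 189.87744140625), (13.835041046142578, 16.745330810546875), 130.33938598632812) [0.4464 0.1156 0.036 ] [0.4462 0.1148 0.036 ]
 tri rect (array([0.4463, 0.116 , 0.0353]), [np.float64(0.00016646588117763262), np.float64(0.0001664658811776461)])
 tri hole (array([0.4459, 0.1158, 0.0341]), [n
[... 893 characters left out ...]
88) ((471.31585693359375, 153.864990234375), (19.008188247680664, 22.09906578063965), 50.754425048828125) [ 0.4809 -0.0831  0.036 ] [ 0.4801 -0.0827  0.036 ]
R ((287.7463684082031, 153.48292541503906), (61.32218551635742, 40.229591369628906), 77.90524291992188) ((287.67010498046875, 153.99021911621094), (20.35771942138672, 20.468826293945312), 117.96764373779297) [ 0.4807 -0.0837  0.036 ] [ 0.4803 -0.0836  0.036 ]
 tri rect (array([ 0.4806, -0.0837,  0.0348]), [np.float64(8.113133093713775e-05), np.float64(8.113133093737029e-05)])
 tri hole (array([ 0.4799, -0.0837,  0.0342]), [np.float64(5.90457495239716e-05), np.float64(5.904574952411608e-05)])
[ 0.4906 -0.28    0.2316] [361.5325 168.1619]
```

View pics/w3.png

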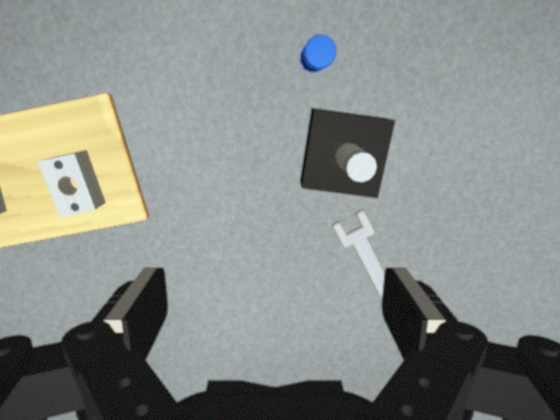

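The gauge's top disc is at (362,166), the dark holder surrounds it, and the blue decoy is apart at (320,50). I'll use the disc for the aim.

```bash
python3 - <<'E'
from h import *
np.set_printoptions(precision=4,suppress=True)
s=load('w3'); a=load('scene0')
m=(s['img'].min(2)>165).astype(np.uint8); m[:, :330]=0;m[:,395:]=0;m[:140]=0;m[190:]=0
n,l,st,c=cv2.connectedComponentsWithStats(m); i=1+st[1:,4].argmax(); print(st[i],c[i],onz(s,c[i],.09))
k=(s['img'].max(2)<70).astype(np.uint8); k[:,:290]=0;k[:,410:]=0;k[:100]=0;k[205:]=0
cs,_=cv2.findContours(k,0,2);rc=cv2.minAreaRect(max(cs,key=cv2.contourArea)); print(rc,onz(s,rc[0],.03))
t=r.get_obs()['tcp_pos'];print(t,tri((s,c[i]),(a,(168.3,291.8))))
E
```

```text
[347 153  29  29 664] [361.1702 166.869 ] [ 0.5094 -0.3479  0.09  ]
((346.53997802734375, 153.22000122070312), (83.4385986328125, 78.91312408447266), 8.130102157592773) [ 0.5105 -0.3477  0.03  ]
[ 0.4906 -0.28    0.2316] (array([ 0.5092, -0.3481,  0.0899]), [np.float64(0.00023813660565449627), np.float64(0.00023813660565439088)])
```

```bash
python3 -m pendant '[[0.01,0.035,0.03,0,0,0],[0.0195,0.067,0.06,0,0,0],[0.0195,0.067,0.10,0,0,0],[0.0195,0.067,0.115,0,0,0],[0.0195,0.067,0.115,0,0,0]]'
python3 -m pendant '[[0,0,0,0,0,0],[0,0,0,0,0,0]]'
python3 - <<'E'
from h import *
s=snap('wrist','w4');a=snap('scene','s4');b=snap('side','b4'); o=r.get_obs();print(o['tcp_pos'],o['tcp_rot'])
m=(s['img'].min(2)>165).astype(np.uint8)
n,l,st,c=cv2.connectedComponentsWithStats(m)
for i in range(1,n):
    if st[i,4]>200: print(st[i],c[i],onz(s,c[i],.09))
print(proj(s,o['tcp_pos']-[0,0,-.0]))
E
```

```text
time: 3.92
tcp_pos: [0.5096, -0.3477, 0.1161]
tcp_rot: [-180.0, 0.1, 0.1]
force: [0.2, -0.5, 0.4]
finger_gap: 0.0854
grasp_force: 0.0
time: 4.18
tcp_pos: [0.5106, -0.3485, 0.1181]
tcp_rot: [179.9, -0.2, 0.1]
force: [-1.1, -0.5, -0.3]
finger_gap: 0.0858
grasp_force: 0.0
[ 0.51003079 -0.34851741  0.11729391] [ 1.79971188e+02 -8.71575674e-02  1.94496515e-02]
[130   0  57  37 687] [158.40611354  15.59679767] [ 0.61550598 -0.30048159  0.09      ]
[     0      0    560    400 132681] [279.29274727 200.58758225] [ 0.53514039 -0.35130775  0.09      ]
[187   5  29  30 309] [201.90291262  20.52750809] [ 0.61365646 -0.31852344  0.09      ]
[273.39664495 274.57646529]
```

View pics/w4.png

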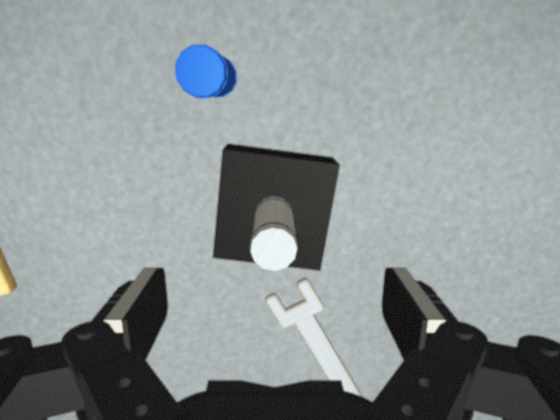

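The gauge is centred between the fingers in y, with its disc at (273,249). Checking x, then going down.

```bash
python3 - <<'E'
from h import *
s=load('w4'); print(onz(s,(273.5,249),.09)); a=load('s4');print(onz(a,(168.3,291.8),.09))
E
python3 -m pendant '[[0,0,0.03,0,0,0],[0,0,0.055,0,0,0],[0,0,0.07,0,0,0],[0,0,0.07,0,0,0]]' 0.0854
python3 -m pendant '[[0,0,0,0,0,0],[0,0,0,0,0,0],[0,0,0,0,0,0],[0,0,0,0,0,0],[0,0,0,0,0,0]]' 0 50
python3 -m pendant '[[0,0,0,0,0,0],[0,0,0,0,0,0],[0,0,0,0,0,0],[0,0,0,0,0,0]]'
```

```text
[ 0.50992041 -0.34853127  0.09      ]
[ 0.50908808 -0.34831415  0.09      ]
time: 4.82
tcp_pos: [0.5091, -0.3484, 0.0455]
tcp_rot: [-180.0, 0.1, 0.0]
force: [-0.6, 0.5, 0.4]
finger_gap: 0.0854
grasp_force: 0.0
time: 5.45
tcp_pos: [0.51, -0.3487, 0.047]
tcp_rot: [180.0, -0.0, 0.0]
force: [-0.7, 0.7, 5.7]
finger_gap: 0.0227
grasp_force: 49.0
time: 5.95
tcp_pos: [0.51, -0.3487, 0.047]
tcp_rot: [180.0, -0.0, 0.0]
force: [-0.7, 0.6, 5.7]
finger_gap: 0.0229
grasp_force: 49.0
```

```bash

python3 -m pendant '[[0,0,-0.01,0,0,0],[0,0,-0.035,0,0,0],[0,0,-0.07,0,0,0],[-0.005,-0.04,-0.08,0,0,0],[-0.013,-0.095,-0.08,0,0,0]]'
python3 -m pendant '[[-0.008,-0.06,0,0,0,0],[-0.016,-0.12,0,0,0,0],[-0.024,-0.18,0,0,0,0],[-0.032,-0.24,0,0,0,0],[-0.040,-0.29,0,0,0,0]]'
python3 -m pendant '[[-0.007,-0.05,0,0,0,0],[-0.0107,-0.0793,0,0,0,0],[-0.0107,-0.0793,0.02,0,0,0],[-0.0107,-0.0793,0.03,0,0,0],[-0.0107,-0.0793,0.03,0,0,0]]'
python3 -m pendant '[[0,0,0,0,0,0],[0,0,0,0,0,0]]'
python3 - <<'E'
from h import *
s=snap('wrist','w5');a=snap('scene','s5');b=snap('side','b5'); o=r.get_obs();print(o['tcp_pos'],o['tcp_rot'],o['grasp_force'])
p=[proj(x,[.4464,.1158,.036]).astype(int) for x in(a,b)]
f=lambda x,p:cv2.resize(x['img'][p[1]-50:p[1]+30,p[0]-40:p[0]+40],None,fx=5,fy=5,interpolation=2)
cv2.imwrite('pics/c5.png',np.hstack([f(a,p[0]),f(b,p[1])]))
E
```

```text
time: 6.58
tcp_pos: [0.4971, -0.2532, 0.1274]
tcp_rot: [180.0, -0.1, -0.1]
force: [0.6, 1.5, -1.6]
finger_gap: 0.0227
grasp_force: 49.2
time: 7.2
tcp_pos: [0.456, 0.0386, 0.1268]
tcp_rot: [-180.0, -0.0, 0.0]
force: [1.7, 0.2, -1.2]
finger_gap: 0.0228
grasp_force: 49.2
time: 7.82
tcp_pos: [0.4453, 0.1152, 0.0958]
tcp_rot: [179.9, 0.1, -0.0]
force: [0.1, 0.4, -1.1]
finger_gap: 0.0227
grasp_force: 49.2
time: 8.07
tcp_pos: [0.4462, 0.1157, 0.0968]
tcp_rot: [-180.0, -0.0, -0.0]
force: [0.5, -0.3, -1.8]
finger_gap: 0.0229
grasp_force: 49.2
[0.44602455 0.1157612  0.09664725] [-1.79976895e+02 -3.03732276e-02 -7.89855100e-03] 49.24173295497894
```

View pics/w5.png

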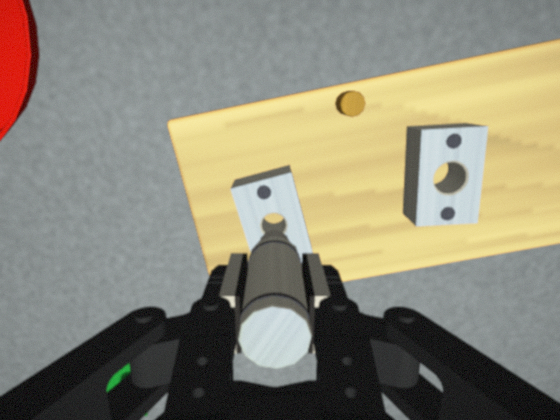

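The pin is over the left hole: mouth arc at (274,220), pin tip at (274,234). Lowering slowly and watching the force.

```bash

python3 -m pendant '[[0,0,0.012,0,0,0],[0,0,0.02,0,0,0],[0,0,0.023,0,0,0],[0,0,0.025,0,0,0],[0,0,0.026,0,0,0]]'
python3 -m pendant '[[0,0,0.001,0,0,0],[0,0,0.002,0,0,0],[0,0,0.002,0,0,0]]'
```

```text
time: 8.85
tcp_pos: [0.4464, 0.1161, 0.0705]
tcp_rot: [-180.0, -0.0, 0.0]
force: [0.6, -0.2, 3.2]
finger_gap: 0.023
grasp_force: 49.4
time: 9.22
tcp_pos: [0.4469, 0.1162, 0.0699]
tcp_rot: [-180.0, -0.1, 0.1]
force: [-3.6, -2.0, 15.9]
finger_gap: 0.0233
grasp_force: 51.1
```

The left block stopped the pin about 3 mm into the mouth at 16 N, which fits the tight hole (its hole image is also smaller). Next, the middle block.

```bash

python3 -m pendant '[[0,0,-0.01,0,0,0],[0,0,-0.028,0,0,0],[0.014,0.05,-0.028,0,0,0],[0.0288,0.0998,-0.028,0,0,0],[0.0288,0.0998,-0.028,0,0,0]]'
python3 -m pendant '[[0,0,0,0,0,0],[0,0,0,0,0,0]]'
python3 - <<'E'
from h import *
s=snap('wrist','w6'); o=r.get_obs();print(o['tcp_pos'],o['tcp_rot'],o['force'])
print(proj(s,o['tcp_pos']-[0,0,.037]),proj(s,[.4749,.0159,.036]))
E
```

```text
time: 9.85
tcp_pos: [0.4746, 0.0134, 0.0963]
tcp_rot: [180.0, 0.0, -0.2]
force: [-1.1, 0.4, -1.2]
finger_gap: 0.0228
grasp_force: 49.6
time: 10.1
tcp_pos: [0.4745, 0.0167, 0.0964]
tcp_rot: [-180.0, -0.0, 0.1]
force: [-0.2, 0.7, -1.2]
finger_gap: 0.023
grasp_force: 49.6
[0.47448573 0.01682888 0.09639193] [-1.79995685e+02 -6.08591137e-04  9.06270744e-02] [-0.18373236 -0.12377885 -1.22334901]
[273.27765481 240.76078894] [274.98307272 224.59104517]
```

View pics/w6.png

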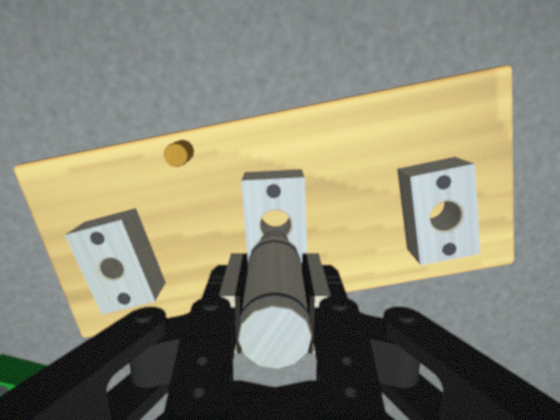

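The pin and the middle hole are aligned (hole centre column about 275.5, pin about 275). Lowering.

```bash

python3 -m pendant '[[0,0,0.012,0,0,0],[0,0,0.02,0,0,0],[0,0,0.024,0,0,0],[0,0,0.027,0,0,0],[0,0,0.03,0,0,0]]'
python3 -m pendant '[[0,0,0,0,0,0]]'
```

```text
time: 10.78
tcp_pos: [0.4748, 0.016, 0.0662]
tcp_rot: [180.0, -0.0, 0.0]
force: [-0.4, 0.1, -1.5]
finger_gap: 0.0226
grasp_force: 49.6
time: 10.9
tcp_pos: [0.4746, 0.0159, 0.0662]
tcp_rot: [180.0, 0.0, 0.0]
force: [-0.1, 0.3, -1.7]
finger_gap: 0.0228
grasp_force: 49.6
```

It is going in with no resistance. Continuing to the shoulder.

```bash

python3 -m pendant '[[0,0,0.004,0,0,0],[0,0,0.008,0,0,0],[0,0,0.011,0,0,0],[0,0,0.013,0,0,0],[0,0,0.014,0,0,0]]'
python3 -m pendant '[[0,0,0,0,0,0],[0,0,0,0,0,0]]'
```

```text
time: 11.52
tcp_pos: [0.4747, 0.016, 0.0528]
tcp_rot: [180.0, -0.0, 0.0]
force: [-5.6, 0.0, 17.0]
finger_gap: 0.0231
grasp_force: 50.7
time: 11.78
tcp_pos: [0.4747, 0.016, 0.0529]
tcp_rot: [180.0, -0.0, 0.0]
force: [-2.9, -0.5, 7.8]
finger_gap: 0.023
grasp_force: 50.6
```

Seated at the shoulder (TCP 0.0528, expected 0.053). Next, the right block.

```bash

python3 -m pendant '[[0,0,-0.015,0,0,0],[0,0,-0.044,0,0,0],[0.003,0.05,-0.044,0,0,0],[0.0056,0.0994,-0.044,0,0,0],[0.0056,0.0994,-0.044,0,0,0]]'
python3 -m pendant '[[0,0,0,0,0,0],[0,0,0,0,0,0]]'
python3 - <<'E'
from h import *
s=snap('wrist','w7'); o=r.get_obs();print(o['tcp_pos'],o['tcp_rot'],o['force'])
E
```

```text
time: 12.4
tcp_pos: [0.4799, -0.0858, 0.0962]
tcp_rot: [180.0, 0.0, -0.2]
force: [0.3, 0.1, -1.7]
finger_gap: 0.0229
grasp_force: 49.8
time: 12.65
tcp_pos: [0.4803, -0.0827, 0.0963]
tcp_rot: [-180.0, 0.0, 0.1]
force: [0.1, -0.4, -1.4]
finger_gap: 0.0228
grasp_force: 49.8
[ 0.48035228 -0.08257408  0.09631335] [-1.79998222e+02 -3.12702298e-03  8.70818464e-02] [-0.36234697 -0.66108128  0.38887752]
```

View pics/w7.png

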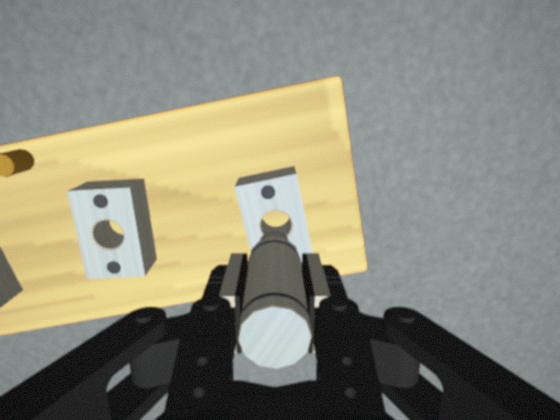

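The right hole (275,222) is aligned with the pin. Lowering.

```bash

python3 -m pendant '[[0,0,0.012,0,0,0],[0,0,0.02,0,0,0],[0,0,0.024,0,0,0],[0,0,0.027,0,0,0],[0,0,0.03,0,0,0]]'
python3 -m pendant '[[0,0,0,0,0,0]]'
```

```text
time: 13.32
tcp_pos: [0.4804, -0.0834, 0.0662]
tcp_rot: [-180.0, -0.0, 0.0]
force: [0.3, -0.5, -0.0]
finger_gap: 0.0229
grasp_force: 49.8
time: 13.45
tcp_pos: [0.4802, -0.0834, 0.0662]
tcp_rot: [180.0, 0.0, 0.0]
force: [0.5, 0.2, -0.9]
finger_gap: 0.0228
grasp_force: 49.8
```

```bash

python3 -m pendant '[[0,0,0.004,0,0,0],[0,0,0.008,0,0,0],[0,0,0.011,0,0,0],[0,0,0.013,0,0,0],[0,0,0.014,0,0,0]]'
python3 -m pendant '[[0,0,0,0,0,0],[0,0,0,0,0,0]]'
```

```text
time: 14.08
tcp_pos: [0.4804, -0.0834, 0.0529]
tcp_rot: [180.0, 0.0, 0.0]
force: [-6.0, 3.2, 15.8]
finger_gap: 0.0227
grasp_force: 50.9
time: 14.32
tcp_pos: [0.4803, -0.0834, 0.0529]
tcp_rot: [180.0, -0.0, 0.0]
force: [-3.6, 0.6, 7.1]
finger_gap: 0.0227
grasp_force: 50.7
```

The right block takes the gauge too, so the left block is the tight one. Taking the gauge back to its holder.

```bash

python3 -m pendant '[[0,0,-0.015,0,0,0],[0,0,-0.045,0,0,0],[0,0,-0.075,0,0,0],[0.005,0.055,-0.075,0,0,0],[0.012,0.11,-0.075,0,0,0]]'
python3 -m pendant '[[0.007,0.06,0,0,0,0],[0.014,0.12,0,0,0,0],[0.0177,0.1552,0,0,0,0],[0.0177,0.1552,0.03,0,0,0],[0.0177,0.1552,0.037,0,0,0]]'
python3 -m pendant '[[0,0,0,0,0,0],[0,0,0,0,0,0]]'
python3 - <<'E'
from h import *
s=snap('wrist','w8'); o=r.get_obs();print(o['tcp_pos'],o['tcp_rot'],o['force'])
E
```

```text
time: 14.95
tcp_pos: [0.493, -0.194, 0.1282]
tcp_rot: [-180.0, -0.1, 0.2]
force: [1.8, 0.8, -1.0]
finger_gap: 0.0225
grasp_force: 49.9
time: 15.58
tcp_pos: [0.5083, -0.3485, 0.0881]
tcp_rot: [-179.9, 0.2, -0.1]
force: [-0.9, -0.5, -1.2]
finger_gap: 0.0229
grasp_force: 49.9
time: 15.82
tcp_pos: [0.5108, -0.3483, 0.0915]
tcp_rot: [180.0, -0.1, 0.1]
force: [-0.4, -0.6, -0.5]
finger_gap: 0.0228
grasp_force: 49.9
[ 0.51081134 -0.34835888  0.0915107 ] [ 1.79958933e+02 -9.07760441e-02  6.99536926e-02] [-0.67427513 -0.1267501  -0.97047832]
```

View pics/w8.png

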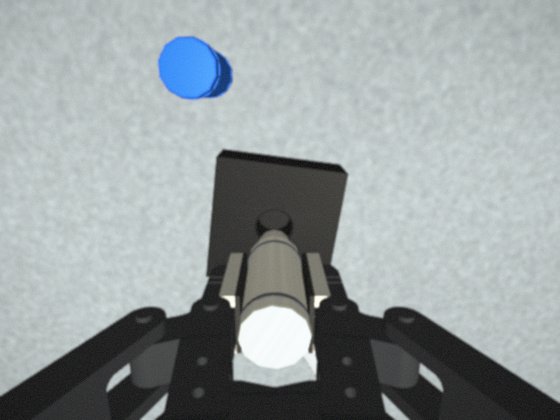

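The pin (275,238) is above the holder's hole (275,222). That was my tenth picture, so from here I work by numbers. Lowering.

```bash

python3 -m pendant '[[0,0,0.012,0,0,0],[0,0,0.02,0,0,0],[0,0,0.025,0,0,0],[0,0,0.029,0,0,0],[0,0,0.033,0,0,0]]'
python3 -m pendant '[[0,0,0.004,0,0,0],[0,0,0.007,0,0,0],[0,0,0.009,0,0,0],[0,0,0.010,0,0,0],[0,0,0.010,0,0,0]]'
```

```text
time: 16.5
tcp_pos: [0.5101, -0.3486, 0.057]
tcp_rot: [180.0, 0.0, 0.0]
force: [0.1, 0.7, -1.3]
finger_gap: 0.0229
grasp_force: 49.9
time: 17.12
tcp_pos: [0.51, -0.3486, 0.0473]
tcp_rot: [-180.0, 0.0, 0.0]
force: [-0.4, -0.3, -1.2]
finger_gap: 0.0225
grasp_force: 49.9
```

```bash

python3 -m pendant '[[0,0,0,0,0,0],[0,0,0,0,0,0],[0,0,0,0,0,0],[0,0,0,0,0,0],[0,0,0,0,0,0]]' 0.0854
python3 -m pendant '[[0,0,-0.01,0,0,0],[0,0,-0.04,0,0,0],[0,0,-0.085,0,0,0],[0,0,-0.13,0,0,0],[0,0,-0.183,0,0,0]]'
python3 -m pendant '[[0,0,0,0,0,0],[0,0,0,0,0,0]]'
python3 - <<'E'
from h import *
s=snap('wrist','w9');o=r.get_obs();print(o['tcp_pos'],o['force'],o['grasp_force'])
a=snap('scene','s9');print('scene diff near gauge',np.abs(a['img'][285:325,155:200].astype(int)-load('scene0')['img'][285:325,155:200]).max())
p=proj(s,(.51,-.3485,.09)).round().astype(int);print(p)
m=np.zeros(s['img'].shape[:2],np.uint8);m[p[1]-22:p[1]+22,p[0]-22:p[0]+22]=1
m&=(s['img'].min(2)>165).astype(np.uint8)
n,l,st,c=cv2.connectedComponentsWithStats(m); i=1+st[1:,4].argmax(); print(st[i],c[i],onz(s,c[i],.09))
E
```

```text
time: 17.75
tcp_pos: [0.51, -0.3486, 0.0473]
tcp_rot: [180.0, -0.0, 0.0]
force: [-0.4, 0.8, -0.2]
finger_gap: 0.0852
grasp_force: 0.0
time: 18.38
tcp_pos: [0.5095, -0.3484, 0.2322]
tcp_rot: [-180.0, 0.0, 0.0]
force: [1.0, -0.3, -0.2]
finger_gap: 0.0851
grasp_force: 0.0
time: 18.62
tcp_pos: [0.5098, -0.3484, 0.2308]
tcp_rot: [-180.0, -0.1, 0.0]
force: [-0.2, -0.3, -0.9]
finger_gap: 0.0851
grasp_force: 0.0
[ 0.50948769 -0.34826451  0.22982961] [-1.14294321 -0.95925679 -0.43085671] 0.0
scene diff near gauge 48
[274 190]
[260 177  30  28 641] [274.47581903 190.31669267] [ 0.50978749 -0.34889627  0.09      ]
```

The gauge stands in its holder at (0.5098,-0.3489), upright. On to the left block, with its pose to be re-measured from above.

```bash

python3 -m pendant '[[-0.008,-0.06,0,0,0,0],[-0.016,-0.12,0,0,0,0],[-0.024,-0.18,0,0,0,0],[-0.032,-0.24,0,0,0,0],[-0.040,-0.30,0,0,0,0]]'
python3 -m pendant '[[-0.008,-0.06,0,0,0,0],[-0.016,-0.12,0,0,0,0],[-0.0236,-0.1643,0,0,0,0],[-0.0236,-0.1643,0.03,0,0,0],[-0.0236,-0.1643,0.03,0,0,0]]'
python3 -m pendant '[[0,0,0,0,0,0],[0,0,0,0,0,0]]' 0.06
cat > f.py <<'E'
from h import *
np.set_printoptions(precision=4,suppress=True)
def block(s,X,z):
    g=cv2.cvtColor(s['img'],cv2.COLOR_BGR2GRAY); hsv=cv2.cvtColor(s['img'],cv2.COLOR_BGR2HSV)
    m=((hsv[...,1]<50)&(g>140)).astype(np.uint8); p=proj(s,X).round().astype(int)
    k=np.zeros_like(m); cv2.circle(k,tuple(map(int,p)),60,1,-1); m&=k
    cs,h=cv2.findContours(m,cv2.RETR_CCOMP,cv2.CHAIN_APPROX_NONE)
    i=max((i for i in range(len(cs)) if h[0][i][3]<0),key=lambda i:cv2.contourArea(cs[i]))
    w=np.array([onz(s,q,z)[:2] for q in cs[i][:,0]])
    rc=cv2.minAreaRect((w*1e4).astype(np.float32)); b=cv2.boxPoints(rc)/1e4
    e=b[1]-b[0],b[2]-b[1]; L=max(e,key=np.linalg.norm)
    yaw=(np.degrees(np.arctan2(L[1],L[0]))+90)%180-90
    hc=[onz(s,c[:,0].mean(0),z) for j,c in enumerate(cs) if h[0][j][3]==i and len(c)>6]
    print('rect',np.array(rc[0])/1e4,sorted(np.array(rc[1])/1e4),'yaw',yaw,'holes',hc)
E
python3 - <<'E'
from f import *
s=snap('wrist','w10');o=r.get_obs();print(o['tcp_pos'],o['tcp_rot'])
block(s,(.4464,.1158,.036),.036); block(load('w1'),(.4464,.1158,.036),.036)
block(s,(.4749,.0159,.036),.036)
b=load('side0');a=load('scene0')
# dish: red pixels' rim ellipse in w1/scene/side
for s,n,z in((a,'scene',.026),(b,'side',.026),(s,'w10',.026)):
    hsv=cv2.cvtColor(s['img'],cv2.COLOR_BGR2HSV); m=(((hsv[...,0]<6)|(hsv[...,0]>174))&(hsv[...,1]>150)&(hsv[...,2]>60)).astype(np.uint8)
    cs,_=cv2.findContours(m,0,1)
    for c in cs:
        if cv2.contourArea(c)>300:
            w=np.array([onz(s,q,z)[:2] for q in c[:,0]]);ctr,rad=cv2.minEnclosingCircle((w*1e3).astype(np.float32));print(n,np.array(ctr)/1e3,rad, len(c))
E
```

```text
time: 19.35
tcp_pos: [0.4689, -0.047, 0.2294]
tcp_rot: [180.0, 0.1, -0.0]
force: [1.1, 0.8, 0.4]
finger_gap: 0.0852
grasp_force: 0.0
time: 19.98
tcp_pos: [0.4445, 0.1152, 0.1979]
tcp_rot: [179.8, 0.3, 0.1]
force: [0.4, -0.8, -0.0]
finger_gap: 0.0853
grasp_force: 0.0
time: 20.23
tcp_pos: [0.4469, 0.1154, 0.2011]
tcp_rot: [-180.0, -0.1, -0.0]
force: [-0.1, -0.2, -0.1]
finger_gap: 0.0603
grasp_force: 0.0
[0.4468 0.1154 0.201 ] [-179.9696   -0.0538   -0.0512]
rect [0.4461 0.1159] [np.float64(0.03641695861816406), np.float64(0.05657354736328125)] yaw 15.261192 holes [array([0.4257, 0.1103, 0.036 ]), array([0.4465, 0.1158, 0.036 ]), array([0.466 , 0.1215, 0.036 ])]
rect [0.4462 0.1156] [np.float64(0.03713466186523438), np.float64(0.056573291015625)] yaw 15.173729 holes [array([0.4258, 0.1104, 0.036 ]), array([0.4466, 0.1158, 0.036 ]), array([0.4663, 0.1215, 0.036 ])]
rect [0.4741 0.0163] [np.float64(0.03654639282226563), np.float64(0.05673583984375)] yaw 3.102913 holes [array([0.4531, 0.015 , 0.036 ]), array([0.4744, 0.0166, 0.036 ]), array([0.4949, 0.0173, 0.036 ])]
scene [0.7572 0.1277] 84.31227111816406 180
scene [0.5579 0.3235] 86.52304077148438 147
side [0.7433 0.1215] 99.38704681396484 219
side [0.5467 0.3154] 100.45773315429688 123
w10 [0.5329 0.3014] 74.89302062988281 456
```

The block hasn't moved: centre (0.4463,0.1158), yaw 15.2°. I'll turn the tool to match, descend and grip across the 36 mm width.

```bash

python3 -m pendant '[[0,0,0.05,0,0,-0.133],[0,0,0.10,0,0,-0.266],[0,0,0.14,0,0,-0.266],[0,0,0.15,0,0,-0.266],[0,0,0.15,0,0,-0.266]]' 0.06
python3 -m pendant '[[0,0,0.015,0,0,0],[0,0,0.027,0,0,0],[0,0,0.034,0,0,0],[0,0,0.036,0,0,0],[0,0,0.036,0,0,0]]' 0.06
python3 - <<'E'
from f import *
from scipy.optimize import minimize
o=r.get_obs();print(o['tcp_pos'],o['tcp_rot'],o['force'])
t=np.linspace(0,2*np.pi,90)
def mdl(c): return np.vstack([np.c_[c[0]+q*np.cos(t),c[1]+q*np.sin(t),0*t+z] for q,z in((.085,.026),(.074,0))])
def mask(s):
    hsv=cv2.cvtColor(s['img'],cv2.COLOR_BGR2HSV); m=(((hsv[...,0]<6)|(hsv[...,0]>174))&(hsv[...,1]>150)&(hsv[...,2]>60)).astype(np.uint8)
    n,l,st,c=cv2.connectedComponentsWithStats(m); p=proj(s,(.555,.33,.02))
    i=min((i for i in range(1,n) if st[i,4]>300),key=lambda i:np.hypot(*(c[i]-p)));return (l==i)
def iou(c,ss):
    v=0
    for s,m in ss:
        k=np.zeros(m.shape,np.uint8);P=np.array([proj(s,X) for X in mdl(c)],np.float32)
        cv2.fillConvexPoly(k,(cv2.convexHull(P)*16).astype(np.int32),1,shift=4)
        v+=1-(k.astype(bool)&m).sum()/(k.astype(bool)|m).sum()
    return v/len(ss)
S=[(load(n),mask(load(n))) for n in('scene0','side0')]
for ss in(S[:1],S[1:],S):
    q=minimize(iou,(.555,.33),(ss,),method='Nelder-Mead',options=dict(initial_simplex=[(.555,.33),(.565,.33),(.555,.32)],xatol=2e-4));print(q.x,q.fun)
E
```

```text
time: 20.9
tcp_pos: [0.4468, 0.1157, 0.0508]
tcp_rot: [180.0, 0.0, 15.2]
force: [0.4, 0.1, 1.1]
finger_gap: 0.0598
grasp_force: 0.0
time: 21.52
tcp_pos: [0.4465, 0.1158, 0.0145]
tcp_rot: [-180.0, -0.0, 15.3]
force: [0.2, 0.3, -0.1]
finger_gap: 0.0599
grasp_force: 0.0
[0.4465 0.1158 0.0145] [-179.9995   -0.0134   15.2607] [ 0.2168  0.2834 -0.1104]
[0.557  0.3287] 0.07702407002188183
[0.5545 0.3348] 0.08102189781021896
[0.5543 0.3272] 0.08655061718766704
```

The dish centre is (0.556,0.330) within a few mm, against a 50 mm tolerance. Closing on the block and lifting.

```bash

python3 -m pendant '[[0,0,0,0,0,0],[0,0,0,0,0,0],[0,0,0,0,0,0],[0,0,0,0,0,0],[0,0,0,0,0,0]]' 0 50
python3 -m pendant '[[0,0,-0.01,0,0,0],[0,0,-0.03,0,0,0],[0,0,-0.07,0,0,0],[0,0,-0.10,0,0,0],[0,0,-0.10,0,0,0]]'
python3 - <<'E'
from h import *
o=r.get_obs();t=np.radians(o['tcp_rot'][2]);d=np.array([.556,.330])-o['tcp_pos'][:2]
print(o['tcp_pos'],o['finger_gap'],o['force'],'tool',d@[np.cos(t),np.sin(t)],d@[np.sin(t),-np.cos(t)])
E
```

```text
time: 22.15
tcp_pos: [0.4467, 0.1159, 0.0148]
tcp_rot: [-180.0, -0.0, 15.3]
force: [-2.5, -0.5, 6.6]
finger_gap: 0.0348
grasp_force: 50.5
time: 22.78
tcp_pos: [0.4476, 0.1166, 0.117]
tcp_rot: [-179.9, -0.3, 15.3]
force: [0.2, 0.2, -2.5]
finger_gap: 0.0352
grasp_force: 50.2
[0.44758004 0.11660268 0.11703093] 0.035151855883163906 [ 0.23372737  0.1744344  -2.49259853] tool 0.160785794985496 -0.17731675006121925
```

```bash

python3 -m pendant '[[0.038,-0.042,0,0,0,0],[0.080,-0.088,0,0,0,0],[0.120,-0.132,0,0,0,0],[0.161,-0.177,0,0,0,0],[0.161,-0.177,0.01,0,0,0]]'
python3 -m pendant '[[0,0,0.02,0,0,0],[0,0,0.04,0,0,0],[0,0,0.06,0,0,0],[0,0,0.07,0,0,0],[0,0,0.08,0,0,0]]'
python3 -m pendant '[[0,0,0.006,0,0,0],[0,0,0.010,0,0,0],[0,0,0.012,0,0,0],[0,0,0.014,0,0,0],[0,0,0.014,0,0,0]]'
```

```text
time: 23.4
tcp_pos: [0.5565, 0.3323, 0.1028]
tcp_rot: [180.0, -0.0, 15.4]
force: [-0.8, -0.4, -2.4]
finger_gap: 0.0349
grasp_force: 50.3
time: 24.02
tcp_pos: [0.555, 0.3285, 0.0237]
tcp_rot: [180.0, 0.0, 15.2]
force: [-0.6, -0.4, -1.5]
finger_gap: 0.0348
grasp_force: 50.3
time: 24.65
tcp_pos: [0.5551, 0.3288, 0.0104]
tcp_rot: [-180.0, -0.0, 15.3]
force: [-0.7, 0.2, -2.4]
finger_gap: 0.0352
grasp_force: 50.3
```

```bash

python3 -m pendant '[[0,0,0.0012,0,0,0],[0,0,0.0024,0,0,0],[0,0,0.0035,0,0,0],[0,0,0.0035,0,0,0]]'
```

```text
time: 25.15
tcp_pos: [0.5551, 0.3289, 0.0069]
tcp_rot: [-180.0, -0.0, 15.3]
force: [-0.6, 0.0, 0.1]
finger_gap: 0.0354
grasp_force: 50.4
```

```bash

python3 -m pendant '[[0,0,0.0005,0,0,0],[0,0,0.0005,0,0,0]]'
python3 -m pendant '[[0,0,0,0,0,0],[0,0,0,0,0,0],[0,0,0,0,0,0],[0,0,0,0,0,0]]' 0.062
python3 -m pendant '[[0,0,-0.01,0,0,0],[0,0,-0.04,0,0,0],[0,0,-0.085,0,0,0],[0,0,-0.13,0,0,0],[0,0,-0.18,0,0,0]]'
python3 -m pendant '[[0,0,0,0,0,0],[0,0,0,0,0,0],[0,0,0,0,0,0]]'
python3 - <<'E'
from f import *
s=snap('wrist','w11');o=r.get_obs();print(o['tcp_pos'],o['force'],o['grasp_force'])
block(s,(.555,.329,.028),.028)
hsv=cv2.cvtColor(s['img'],cv2.COLOR_BGR2HSV); m=(((hsv[...,0]<6)|(hsv[...,0]>174))&(hsv[...,1]>150)).astype(np.uint8)
cs,_=cv2.findContours(m,0,1);c=max(cs,key=cv2.contourArea);w=np.array([onz(s,q,.026)[:2] for q in c[:,0]]);q=cv2.minEnclosingCircle((w*1e3).astype(np.float32));print('dish',q,cv2.boundingRect(c))
a=snap('scene','s11');d=np.abs(a['img'].astype(int)-load('scene0')['img']).max(2)
for n,y0,y1,x0,x1 in(('mid',190,218,266,294),('right',215,242,240,268),('spacer',195,210,300,313),('oil',258,290,322,344),('gauge',285,325,155,195)): print(n,(d[y0:y1,x0:x1]>40).sum())
E
```

```text
time: 25.4
tcp_pos: [0.5551, 0.3289, 0.0069]
tcp_rot: [-180.0, -0.0, 15.3]
force: [-2.9, -0.6, 5.0]
finger_gap: 0.0348
grasp_force: 51.2
time: 25.9
tcp_pos: [0.5551, 0.3288, 0.0062]
tcp_rot: [180.0, 0.0, 15.3]
force: [-0.9, 0.2, -0.8]
finger_gap: 0.0624
grasp_force: 0.0
time: 26.52
tcp_pos: [0.5548, 0.3285, 0.1884]
tcp_rot: [-180.0, -0.0, 15.3]
force: [0.1, 0.2, 0.4]
finger_gap: 0.062
grasp_force: 0.0
time: 26.9
tcp_pos: [0.5545, 0.3283, 0.1852]
tcp_rot: [180.0, 0.1, 15.2]
force: [-0.3, -0.1, 0.7]
finger_gap: 0.0618
grasp_force: 0.0
[0.5546 0.3284 0.1851] [ 0.105  -0.5062 -0.0612] 0.0
rect [0.5552 0.3284] [np.float64(0.03559044189453125), np.float64(0.056630517578125)] yaw 15.431953 holes [array([0.5344, 0.3229, 0.028 ]), array([0.5558, 0.3284, 0.028 ]), array([0.5749, 0.334 , 0.028 ])]
dish ((557.1985473632812, 330.2533874511719), 83.78363037109375) (173, 75, 200, 196)
mid 0
right 0
spacer 0
oil 0
gauge 0
```

The block lies flat in the dish at (0.555,0.328), about 3 mm from the dish centre. Nothing else has changed in the scene view and the robot is clear, so I'm handing in.

```bash
python3 -c "from cell import r; print(r.close_job())"
```

```text
the job is handed in; nothing more can be done
None
```

The job is handed in, with no verdict returned: the gauge was tried in all three blocks and is back upright in its holder, and the left block, the tight one, lies flat in the empty red dish; the good blocks, spacer and oil bottle did not move in the pictures.

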